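# Latch the gate of a seed-tray carrier

## Robot

A 7-joint arm with a two-finger parallel gripper is mounted at the origin on the work surface. World frame = base frame: x ahead of the robot, y to its left, z up, the work surface at z = 0. Lengths are in m, angles in rad, forces in N, time in s.
With the tool pointing down it reaches from about 0.425 to 0.95 m from the base axis. Payload 4.7 kg.
Tool frame: the origin (TCP) lies midway between the tips of the shut fingers; the grasp point (between the pads) lies 19 mm behind it; x points along the fingers, y is the direction in which the jaws open and shut, and the axes are right-handed (so a half turn about x gives the same grasp; the last joint's range is limited). The gripper opens to 85 mm and grips with 20 to 120 N. Pads are 22 mm wide; open, the fingers measure 114 mm over their backs; the gripper's body (76 mm by 85 mm) begins 54 mm behind the grasp point. The pads swing forward as they close: fully open they stand 13 mm farther back than shut.
Start: joints at [-1.261, 0.469, -0.049, 1.532, 0.024, 1.141, -0.082], TCP at [0.224, 0.637, 0.231] pointing down, gripper open.
Joint ranges: [-2.59, 2.59], [-0.33, 1.99], [-1.39, 1.29], [0.1, 2.45], [-1.04, 4.18], [0.21, 1.99], [-2.66, 2.66]. Speed limits (rad/s): [2.57, 2.57, 3.14, 3.14, 3.14, 3.14, 3.14].

## Interface

Orientations are given as a rotation vector (axis times angle).
In Python, from station import sense, eyes, env gives the robot as it stands.
- The arm moves only by the tool arm_command, never from a script. Its argument "commands" is a list of rows, each a list of 3 entries, a list of its own where there are three numbers: the turn, a rotation vector about the world's x, y, z in degrees, then the shift along the world's x, y, z in cm, then the finger opening in cm, from 0 to 8.54. In form: [[[wx, wy, wz], [x, y, z], fingers], ...]. A call has 1 to 5 rows; each row shifts and turns the commanded pose from where the row before left it; what a row does not reach is not made up. A row lasts 1/10 s, in which the tool goes at most 50 mm and 8.59 degrees, less where a joint would pass 70% of its speed; a pose out of reach is approached as far as the arm can. A call is refused whole if a number of a shift passes 5 or a number of a turn 8.59, either way. A call with a gripper value outside its range is refused whole. The fingers move at their own pace and stop on an object; "force" is the grip in N (left out, the last holds). Time passes only in rows, so rows that do not move let the fingers close. It gives the time, the measured TCP pose, the force and the opening at its end, in the units of the state.
- sense(): the state, without advancing time (a new reading comes with each control period).
- eyes.grab_frame(name): name is "side" or "top"; returns the picture (384x512x3 uint8, red, green, blue); there is no depth.
- eyes.get_calibration(name): a dict with "intrinsics" (3x3 intrinsics, pixels), "camera_from_world" (4x4, takes a point from world to camera coordinates). Camera axes: x right, y down, z forward; pixel columns grow to the right and rows downward; lengths in m; the calibration is good to about 2 mm. A picture is of the moment at which its call begins. get_calibration takes no time and is no camera call.
- env.sign_off(): hands the job in, once; it reports no verdict.
The state is a dict: "clock": time; "q": joint angles; "dq": joint speeds; "joint_efforts": joint torques, N m; "position": TCP position; "orientation": TCP orientation; "force": force on the tool from outside, world axes, zero at the start; "moment": the same for the moment, N m; "grip_width": finger opening in m.
Only numpy, scipy, OpenCV 4.12 (cv2) and the standard library are available. Lean on these libraries where they do the work, as an engineer would, in place of code of your own. Each camera call takes 0.05 s, during which the arm holds its last target. There are 200 camera calls.

## Task

The two seed trays are in their carrier and its end gate has been swung to; now fasten the gate with the draw latch. Bring the latch's wire loop over the brass keeper on the gate and hook it behind, then snap the lever down over centre until it lies fully down, stays there by itself and holds the gate tight on the trays. Leave the clay pot, the seed jar and the dibber where they are.

Things in the scene. Friction and masses are not known exactly. Their poses are not given: they have to be found in the camera images.
- carrier: Aluminium seed-tray carrier frame, 330 x 385 x 50 mm high, fixed on the bench, two black cell trays inside. Origin on the bench below the latch lever's pivot; z up; y along the side rail from latch to gate; x across the trays, away from the latch's rail. That rail: x -22 to 22 mm, top 50 mm up, ends at y = 50; trays beside it from x = 25, 49 mm high; carrying handle out to x = -64 at y -230 to -110.
- lever_pivot (a point): Centre of the lever's pivot pin, 70 mm above the bench, 20 mm above the rail top that the draw latch is riveted on (carrier x = 0, y = 0). The pin lies along the carrier's x axis.
- lever_grip (a point): On the flat steel lever, 70 mm along it from the pivot and 6 mm to the side of the pivot line that is uppermost when the lever is down. Lever: 28 mm wide along carrier x (30 mm over its red sleeve), 4 to 6 mm thick, ends 91 mm from the pivot, tip bent up. When down, its top is 78 mm above the bench. Take it across its width, or press on its upper face.
- loop_root (a point): Middle between the two points where the wire loop hangs on the lever, 16 mm from the lever's pivot. Lever down (0 rad): they lie on the -y side of the pivot, 12 degrees below level (past dead centre), and turn with the lever, so raising it sends the loop towards the gate.
- loop_bar (a point): Middle of the loop's crossbar, 83 mm from loop_root. The loop is a stiff steel U of 6 mm wire, 48 mm wide outside and 36 mm inside (along carrier x). Its two straight arms run beside the lever to the crossbar and can be taken across, from outside, near the crossbar.
- keeper_seat (a point): Where the crossbar's centre must lie in the keeper: a brass-coloured hook 26 mm wide on the gate, 70 mm above the bench: an upright plate whose lip at the top points away from the lever (+y). The bar goes over it, down behind and is drawn under the lip. Lip: top 8.5 mm above this point, edge 2.5 mm beyond it. A tongue sloping down to 35 mm beyond leads the bar in. Gate below: 45 mm high.
- gate_end (a point): On the top of the gate's free end, carrier x = 0, 45 mm above the bench. The gate is an aluminium bar across the trays' open end, hinged on the far rail 285 mm away. Carrier y of this point: 70 mm = its rubber strip just touches the trays; up to 74.3 mm at the start (ajar); about 67 mm when the latch has drawn it tight (rubber squeezed nearly 3 mm). It turns easily and stays where left; the latch draws it in.
- draw_lever (a joint): Lever angle (rad): 0 = down and locked, pointing away from the gate (-y); 1.57 upright; 2.62 = thrown fully over towards the gate (stop), loop then reaches about 20 mm past the keeper's seat. Stays where left while the loop is slack. With the loop hooked it comes taut at 0.9 to 1.2, needs about 4 N at the grip, passes dead centre at 0.2 and is then pulled down. Starts 2.3 to 2.6.
- draw_loop (a joint): Angle of the loop relative to the lever (rad), growing as the crossbar is raised. The loop's elevation above the direction to the gate (+y) is draw_loop minus draw_lever plus 0.04: 0 = level towards the gate, 1.57 = upright. Pivots slightly stiff: it stands by itself within about 0.5 rad of upright and falls by its own weight (50 g) when lower. Starts near upright.
- clay_pot: Empty terracotta pot, 84 mm across and 75 mm high, standing on the bench; origin under its centre.
- seed_jar: Closed glass jar with a green cap, 64 mm across and 85 mm high, standing on the bench; origin under its centre.
- dibber: Wooden dibber with a T handle lying on the bench, 144 mm long, 80 mm wide over the handle and 24 mm high; origin on the bench near its middle, the handle is at its +y end.

How it is judged:
By the outcome, as a careful person would: the job done as asked, in the order asked, and still so for the second after the job is handed in, with the robot touching nothing.
It also fails if it takes over 61 s, if anything falls off the work surface, if the arm or the gripper's body presses on something with over 40 N, if the wrist force passes 120 N, or if a joint passes its speed limit or range.

## Working session

There is one attempt and no reset: what is moved stays moved. The work goes in short steps, Python scripts to look and compute and a tool call to move; the robot and the scene stay as the last step left them, time stands still between calls to the robot, and variables do not carry over. Pictures are saved under pics/ and viewed, about 8 in all and at most 12, crops included, and the job is handed in when it is done.

Besides the shell and the picture viewer there is one more tool, called after "Request:" by a JSON object that holds its "name" and its "arguments". arm_command: Moves the arm, as the interface text tells. Its arguments: {"type":"object","properties":{"commands":{"type":"array"},"force":{"type":"number"}},"required":["commands"]}

```bash
mkdir -p pics; cat > h.py <<'E'
import numpy as np, cv2
from station import sense, eyes, env
def grab(n,f):
    im=eyes.grab_frame(n); cv2.imwrite('pics/'+f,im[:,:,::-1]); return im
def cal(n):
    c=eyes.get_calibration(n); return np.array(c["intrinsics"]),np.array(c["camera_from_world"])
def proj(n,p):
    K,T=cal(n); c=T[:3,:3]@np.asarray(p)+T[:3,3]; u=K@c; return u[:2]/u[2]
def ray(n,uv):
    K,T=cal(n); d=T[:3,:3].T@np.linalg.solve(K,[uv[0],uv[1],1]); o=-T[:3,:3].T@T[:3,3]; return o,d/np.linalg.norm(d)
def onz(n,uv,z):
    o,d=ray(n,uv); return o+d*(z-o[2])/d[2]
def tri(uv1,uv2,a="top",b="side"):
    o1,d1=ray(a,uv1); o2,d2=ray(b,uv2)
    s=np.linalg.lstsq(np.c_[d1,-d2],o2-o1,rcond=None)[0]
    p,q=o1+d1*s[0],o2+d2*s[1]; return (p+q)/2,np.linalg.norm(p-q)
E
python3 - <<'E'
from h import *
a=grab("top","t0.png"); b=grab("side","s0.png")
for n in("top","side"):
    o,d=ray(n,(256,192)); print(n,o,d,cal(n)[0][0,0])
print(sense())
E
```

```text
top [ 0.30919813 -0.02977859  1.0147395 ] [ 0.12908702  0.00557468 -0.9916176 ] 405.82730241138177
side [ 0.3915148  -0.83151023  0.69342267] [ 0.08983836  0.78820223 -0.60882371] 450.04996258581485
{'clock': 0.1, 'q': array([-1.26089047,  0.46936947, -0.0485875 ,  1.53355206,  0.02412009,
        1.14099729, -0.0823144 ]), 'dq': array([ 0.00076356, -0.00086811,  0.00104504, -0.00121915, -0.00033576,
       -0.00021628,  0.0004616 ]), 'joint_efforts': array([ 1.12700833e-03, -5.11516285e+01, -4.67527122e-02, -2.38388604e+01,
        1.07784255e-02,  4.37424067e-03, -1.94468578e-05]), 'position': array([0.22416922, 0.63614577, 0.23036997]), 'orientation': array([ 0.26450098,  1.5546104 , -0.26722422]), 'force': array([-0.23949985, -0.44870731, -0.1646797 ]), 'moment': array([-0.02082019, -0.01632439,  0.02989778]), 'grip_width': 0.08542337862701584}
```

View pics/t0.png

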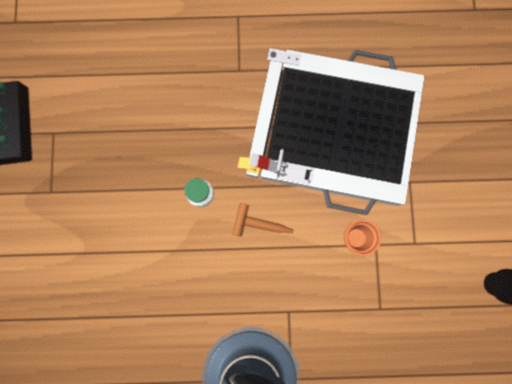

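View pics/s0.png

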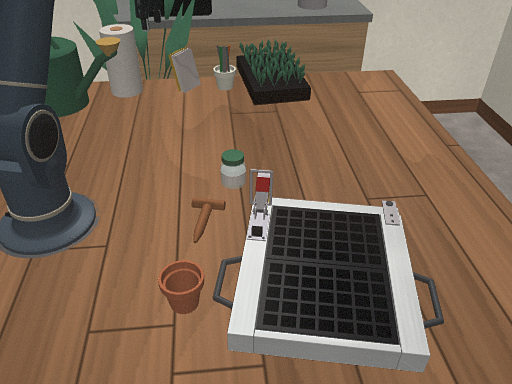

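```bash
python3 - <<'E'
from h import *
a=cv2.imread('pics/t0.png')[130:220,225:425]; b=cv2.imread('pics/s0.png')[160:255,225:425]
z=lambda i:cv2.resize(i,None,fx=4,fy=3.1*1,interpolation=cv2.INTER_CUBIC)
cv2.imwrite('pics/c0.png',np.vstack([z(a),z(b)]))
for n,pts in(("top",[(271,53),(251,175),(405,203),(423,75)]),):
    for p in pts: print(p,onz(n,p,.05).round(4))
E
```

```text
(271, 53) [ 0.7867 -0.0717  0.05  ]
(251, 175) [ 0.4765 -0.0134  0.05  ]
(405, 203) [ 0.3982 -0.3791  0.05  ]
(423, 75) [ 0.7174 -0.4493  0.05  ]
```

View pics/c0.png

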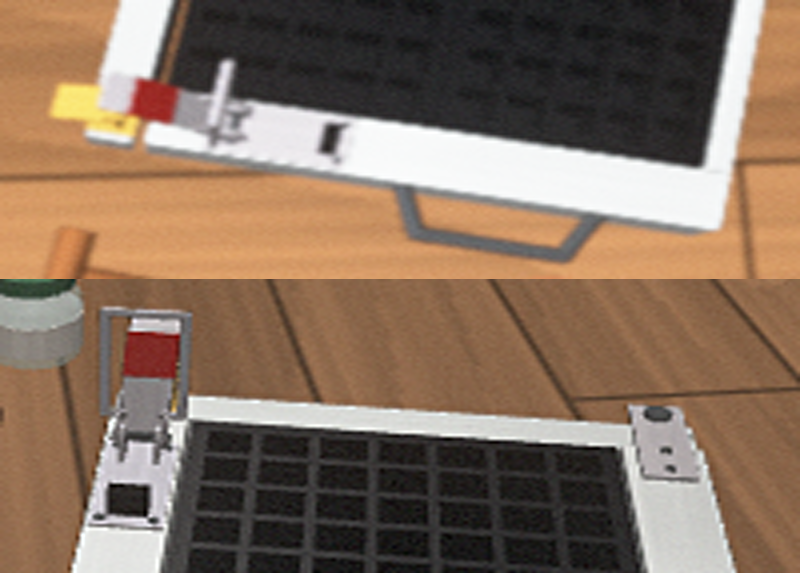

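```bash
python3 - <<'E'
from h import *
from scipy.spatial.transform import Rotation as R
ps=[((282,150),(272.5,172.6)),((280.7,161.2),(261.4,171.5)),((279.2,173),(250.2,170.3))]
for a,b in ps: print(tri(a,b))
im=cv2.imread('pics/t0.png'); hsv=cv2.cvtColor(im,cv2.COLOR_BGR2HSV)
wm=((hsv[...,1]<40)&(hsv[...,2]>190)).astype(np.uint8)
# rail outer edge: lowest white pixel per column ; back edge
cs=range(290,322); e=[(c,np.max(np.where(wm[140:215,c])[0])+140.5) for c in list(range(268,322))+list(range(378,400))]
e=np.array(e); w=np.array([onz("top",p,.05)[:2] for p in e])
l=cv2.fitLine(w.astype(np.float32),cv2.DIST_HUBER,0,1e-4,1e-4).ravel(); 
if l[1]<0:l[:2]*=-1
print("rail edge",l, np.degrees(np.arctan2(-l[0],l[1])))
rs=range(95,190); e=np.array([(np.max(np.where(wm[r,300:440])[0])+300.5,r) for r in rs]); w=np.array([onz("top",p,.05)[:2] for p in e])
m=cv2.fitLine(w.astype(np.float32),cv2.DIST_HUBER,0,1e-4,1e-4).ravel(); print("back",m,np.degrees(np.arctan2(m[1],m[0])))
print(im[172:182,252:272].mean(2).astype(int))
y=cv2.inRange(hsv,(22,120,120),(35,255,255)); y[:, :230]=0;y[:,270:]=0;y[:150]=0;y[180:]=0
print("yellow",cv2.minAreaRect(cv2.findNonZero(y)),cv2.countNonZero(y))
print(R.from_rotvec(sense()["orientation"]).as_matrix().round(3))
a=im[140:185,235:305]; s=cv2.imread('pics/s0.png')[160:220,240:290]
cv2.imwrite('pics/c1.png',np.hstack([cv2.resize(a,(700,450),interpolation=cv2.INTER_NEAREST)]))
E
```

```text
(array([ 0.50990574, -0.08328274,  0.16305651]), np.float64(0.0010126946831326437))
(array([ 0.48632291, -0.07952295,  0.16445639]), np.float64(0.003224666790649932))
(array([ 0.46215072, -0.0753082 ,  0.16577836]), np.float64(0.006260893114662811))
rail edge [ 0.22439381  0.97449857  0.44048923 -0.18192261] -12.967235
back [ 0.97492576 -0.22253041  0.5473445  -0.41246074] -12.857699
[[213 208 201 198 200 196 175 138 147 201 242 249 249 249 249 249 249 247
  242 237]
 [236 232 226 225 222 205 177 140 160 220 247 248 248 248 247 248 248 248
  248 248]
 [236 238 241 243 239 213 163 137 165 228 249 250 249 249 248 248 248 248
  248 248]
 [170 189 212 230 230 200 155 139 164 218 245 248 249 250 249 249 249 249
  249 248]
 [129 134 151 158 156 146 139 140 154 181 205 226 239 242 244 244 246 250
  249 249]
 [130 137 131 131 126 122 132 143 152 154 150 156 163 169 180 202 223 238
  241 242]
 [133 130 134 138 132 134 139 143 147 145 134 130 132 128 132 148 160 163
  171 179]
 [128 131 135 138 139 137 140 139 138 140 134 134 134 135 137 133 130 131
  129 136]
 [132 129 130 133 139 137 132 136 134 134 136 143 143 140 143 135 137 134
  133 132]
 [126 132 133 136 135 134 132 131 131 135 137 140 142 141 144 141 140 143
  144 140]]
yellow ((248.8150634765625, 164.4931640625), (21.067407608032227, 11.587074279785156), 20.556045532226562) 141
[[-0.001  0.332  0.943]
 [-0.002  0.943 -0.332]
 [-1.    -0.002  0.   ]]
```

View pics/c1.png

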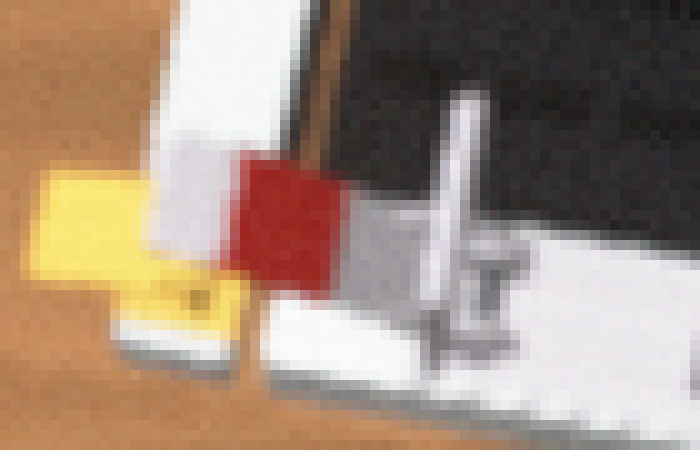

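Request:
{"name": "arm_command", "arguments": {"commands": [[[0,0,-6],[3.5,-4,0],8.5],[[0,0,-6],[3.5,-4,0],8.5],[[0,0,-6],[3.5,-4,0],8.5],[[0,0,-6],[3.5,-3.5,0],8.5],[[0,0,-6],[3.5,-3.5,0],8.5]]}}

```text
clock: 0.6
position: [0.394, 0.4519, 0.2311]
orientation: [0.676, 1.463, -0.677]
force: [1.3, 1.0, -0.4]
grip_width: 0.0849
```

Request:
{"name": "arm_command", "arguments": {"commands": [[[0,0,-6],[3,-4,0],8.5],[[0,0,-6],[2.5,-4.2,0],8.5],[[0,0,-6],[1.5,-4.5,0],8.5],[[0,0,-6],[1,-4.8,0],8.5],[[0,0,-6],[0.5,-4.8,0],8.5]]}}

```text
clock: 1.1
position: [0.4786, 0.2285, 0.231]
orientation: [1.075, 1.289, -1.076]
force: [0.9, -0.9, -0.3]
grip_width: 0.0854
```

Request:
{"name": "arm_command", "arguments": {"commands": [[[0,0,-6],[0,-4.8,0],8.5],[[0,0,-6],[0,-4.8,0],8.5],[[0,0,-6],[0,-4.8,0],8.5],[[0,0,-5.5],[0,-4.8,0],8.5],[[0,0,0],[0,-2,0],8.5]]}}

```text
clock: 1.6
position: [0.4772, 0.0137, 0.2314]
orientation: [1.378, 1.089, -1.38]
force: [0.1, 0.6, -0.4]
grip_width: 0.0848
```

```bash
python3 - <<'E'
from h import *
from scipy.spatial.transform import Rotation as R
s=sense(); print(s["clock"],s["position"],s["q"].round(3)); print(R.from_rotvec(s["orientation"]).as_matrix().round(3))
o=np.array([.4839,-.0907]);X=np.array([.975,-.223]);Y=np.array([.223,.975])
def car(p): d=np.array(p[:2])-o; return [round(1000*v,1) for v in(d@X,d@Y,p[2])]
for nm,uv,z in[("rail corner",(261.2,177),.05),("gate corner",(246.6,174.3),.045),("gate inner corner",(258.8,176),.045),("lever tip",(251,159.5),.125),("tongue end",(238.3,162.5),.06),("yel plate bottom r",(259.6,173.5),.07),("yel l",(247,171.5),.07)]:
    print(nm,car(onz("top",uv,z)))
E
```

```text
1.6 [0.47723179 0.01369573 0.23137645] [-0.567  0.146  0.505  2.009 -0.082  1.007 -0.256]
[[-0.     0.973 -0.231]
 [-0.001 -0.231 -0.973]
 [-1.     0.     0.001]]
rail corner [np.float64(-24.5), np.float64(48.6), np.float64(50.0)]
gate corner [np.float64(-24.1), np.float64(84.8), np.float64(45.0)]
gate inner corner [np.float64(-22.4), np.float64(54.9), np.float64(45.0)]
lever tip [np.float64(-2.4), np.float64(76.5), np.float64(125.0)]
tongue end [np.float64(-2.3), np.float64(109.0), np.float64(60.0)]
yel plate bottom r [np.float64(-20.3), np.float64(53.4), np.float64(70.0)]
yel l [np.float64(-21.4), np.float64(83.5), np.float64(70.0)]
```

Request:
{"name": "arm_command", "arguments": {"commands": [[[0,0,0],[0.4,-4.6,0],8.5],[[0,0,0],[0.4,-4.7,0],8.5],[[0,0,0],[0,0,-2],8.5],[[0,0,0],[0,0,-3],8.5],[[0,0,0],[0,0,0],8.5]]}}

```text
clock: 2.1
position: [0.4831, -0.0741, 0.1782]
orientation: [1.369, 1.099, -1.38]
force: [0.4, 0.6, -0.4]
grip_width: 0.0851
```

```bash
python3 - <<'E'
from h import *
b=grab("side","s1.png")[:,:,::-1]; a=grab("top","t1.png")[:,:,::-1]
cv2.imwrite('pics/c2.png',np.vstack([cv2.resize(b[100:250,190:340],(600,450)[:1]+(300,)) if 0 else cv2.resize(b[110:240,200:340],(420,390)),]) )
print(sense()["position"],sense()["clock"])
E
```

```text
[ 0.48584676 -0.07413141  0.18133141] 2.2
```

View pics/c2.png

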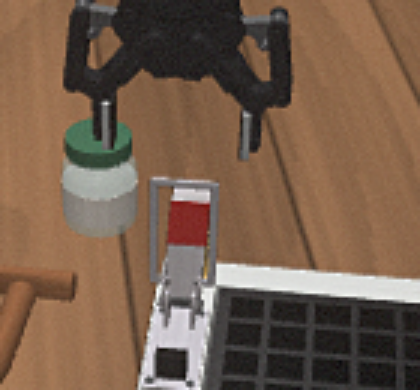

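Request:
{"name": "arm_command", "arguments": {"commands": [[[0,0,0],[0.1,-0.5,0],8.5],[[0,0,0],[0,0,-2.5],8.5],[[0,0,0],[0,0,-2.5],7],[[0,0,0],[0,0,0],6],[[0,0,0],[0,0,0],5.5]], "force": 20}}

```text
clock: 2.7
position: [0.4878, -0.0795, 0.1324]
orientation: [1.374, 1.093, -1.372]
force: [0.8, 0.1, 0.1]
grip_width: 0.0549
```

Request:
{"name": "arm_command", "arguments": {"commands": [[[0,0,0],[0,0,0],4.4],[[0,0,0],[0,0,0],4.4],[[0,0,0],[0,0,0],4.4],[[0,0,0],[0,0,0],4.4]]}}

```text
clock: 3.1
position: [0.4883, -0.079, 0.1324]
orientation: [1.375, 1.093, -1.37]
force: [1.8, 0.7, 3.0]
grip_width: 0.0469
```

```bash
python3 - <<'E'
from h import *
b=grab("side","s2.png")[:,:,::-1]
cv2.imwrite('pics/c3.png',cv2.resize(b[110:240,200:340],(560,520)))
s=sense();print(s["position"],s["clock"],s["force"],s["grip_width"])
E
```

```text
[ 0.48828942 -0.07899131  0.13223694] 3.15 [1.79292811 1.27769101 3.46319546] 0.047470193018622875
```

View pics/c3.png

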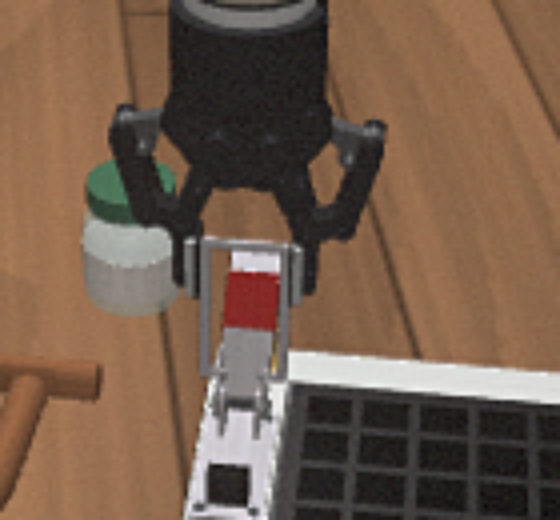

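Request:
{"name": "arm_command", "arguments": {"commands": [[[0,0,0],[0.28,1.22,-0.1],4.4],[[0,0,0],[0.27,1.18,-0.32],4.4],[[0,0,0],[0.25,1.1,-0.53],4.4],[[0,0,0],[0.23,1.0,-0.72],4.4],[[0,0,0],[0.2,0.87,-0.89],4.4]]}}

```text
clock: 3.65
position: [0.5007, -0.0236, 0.1054]
orientation: [1.374, 1.094, -1.37]
force: [3.1, -1.0, 2.7]
grip_width: 0.047
```

Request:
{"name": "arm_command", "arguments": {"commands": [[[0,0,0],[0.16,0.7,-1.03],4.4],[[0,0,0],[0.12,0.52,-1.14],4.4],[[0,0,0],[0.07,0.3,-1.2],4.4],[[0,0,0],[0.02,0.08,-0.6],4.4],[[0,0,0],[0,0,0],4.4]]}}

```text
clock: 4.15
position: [0.5043, -0.007, 0.0649]
orientation: [1.374, 1.095, -1.37]
force: [7.2, 3.0, 2.2]
grip_width: 0.0471
```

```bash
python3 - <<'E'
from h import *
b=grab("side","s3.png")[:,:,::-1];a=grab("top","t3.png")[:,:,::-1]
cv2.imwrite('pics/c4.png',np.hstack([cv2.resize(b[110:240,200:340],(420,390)),cv2.resize(a[130:190,220:280],(390,390))]))
s=sense();print(s["position"],s["clock"],s["force"],s["grip_width"])
E
```

```text
[ 0.50438312 -0.00701989  0.06530925] 4.25 [6.80215893 3.9577703  1.82031777] 0.04745503566857563
```

View pics/c4.png

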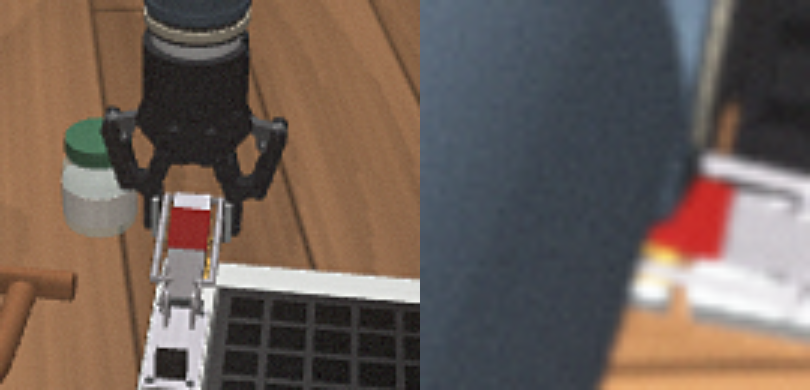

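Request:
{"name": "arm_command", "arguments": {"commands": [[[0,0,0],[0.1,0,-0.8],4.4],[[0,0,0],[0,0,0],5.5],[[0,0,0],[0,0,0],7],[[0,0,0],[0,0,0],8.5],[[0,0,0],[0,0,0],8.5]]}}

```text
clock: 4.75
position: [0.5032, -0.0097, 0.0577]
orientation: [1.373, 1.095, -1.375]
force: [0.3, -0.3, 0.1]
grip_width: 0.0851
```

Request:
{"name": "arm_command", "arguments": {"commands": [[[0,0,0],[0,0,2],8.5],[[0,0,0],[0,0,4.5],8.5],[[0,0,0],[0,0,4.5],8.5],[[0,0,0],[0.5,4.5,2],8.5],[[0,0,0],[0.5,4.5,0],8.5]]}}

```text
clock: 5.25
position: [0.5163, 0.0803, 0.192]
orientation: [1.383, 1.089, -1.369]
force: [1.3, 0.3, -0.5]
grip_width: 0.0849
```

Request:
{"name": "arm_command", "arguments": {"commands": [[[0,0,0],[0.5,4.5,0],8.5],[[0,0,0],[0.5,4.5,0],8.5],[[0,0,0],[0,4.5,0],8.5],[[0,0,0],[0,0,0],8.5]]}}

```text
clock: 5.65
position: [0.5225, 0.2235, 0.1875]
orientation: [1.367, 1.103, -1.365]
force: [-0.7, 0.3, -0.3]
grip_width: 0.0852
```

```bash
python3 - <<'E'
from h import *
b=grab("side","s4.png")[:,:,::-1];a=grab("top","t4.png")[:,:,::-1]
cv2.imwrite('pics/c5.png',np.hstack([cv2.resize(b[150:240,220:300],(400,450)),cv2.resize(a[145:185,235:275],(400,450))]))
s=sense();print(s["position"],s["clock"],s["force"],s["grip_width"])
E
```

```text
[0.52337355 0.21630233 0.18757931] 5.75 [ 0.08744152 -1.30328229 -0.71999282] 0.0849950861988127
```

View pics/c5.png

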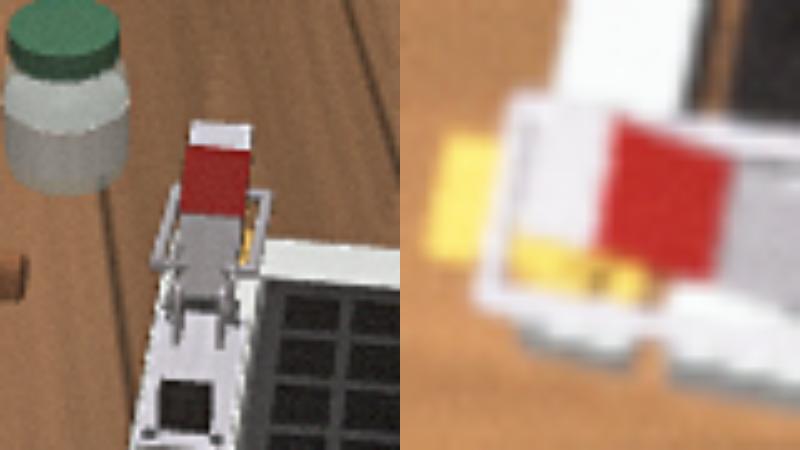

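```bash
cat >> h.py <<'E'
o0=np.array([.4839,-.0907]);X=np.array([.975,-.223]);Y=np.array([.223,.975])
def car(p): d=np.array(p[:2])-o0; return (1000*np.array([d@X,d@Y,p[2]])).round(1)
def red(n,box,im):
    r0,r1,c0,c1=box; h=cv2.cvtColor(im,cv2.COLOR_RGB2HSV)[r0:r1,c0:c1]
    m=cv2.inRange(h,(0,150,70),(8,255,255))|cv2.inRange(h,(172,150,70),(180,255,255)); M=cv2.moments(m,True)
    return (c0+M['m10']/M['m00'],r0+M['m01']/M['m00']),M['m00']
E
python3 - <<'E'
from h import *
t=cv2.imread('pics/t4.png')[:,:,::-1].copy();s=cv2.imread('pics/s4.png')[:,:,::-1].copy()
for f,g in((t,s),(cv2.imread('pics/t0.png')[:,:,::-1].copy(),cv2.imread('pics/s0.png')[:,:,::-1].copy())):
    a=red("top",(145,185,235,290),f);b=red("side",(150,215,235,300),g);p,e=tri(a[0],b[0]);print(a,b,car(p),e)
print("bar",car(onz("top",(245.5,162.8),.065)))
p,e=tri((247.8,158.5),(264,175.2));print("tip",car(p),e)
for y,z in((67,66),(74,71),(90,65)):
    w=o0+Y*y/1000; print(y,proj("top",[*w,z/1000]))
E
```

```text
((260.7606837606838, 162.71794871794873), 117.0) ((262.53846153846155, 185.64497041420117), 169.0) [ 0.3 54.7 96.8] 6.225800022503635e-05
((263.17543859649123, 162.0263157894737), 114.0) ((262.4247311827957, 183.8978494623656), 186.0) [  0.8  49.2 105.8] 0.0006140330625315977
bar [-0.6 91.6 65. ]
tip [  1.5  85.2 104.2] 0.002412897617475809
67 [255.63350001 164.44359041]
74 [252.7139379  163.46358474]
90 [246.1776961  162.67846187]
```

Request:
{"name": "arm_command", "arguments": {"commands": [[[0,0,0],[-0.4,-4.2,0],8.5],[[0,0,0],[-0.4,-4.2,0],8.5],[[0,0,0],[-0.4,-4.2,0],8.5],[[0,0,0],[-0.4,-4.2,0],8.5],[[0,0,0],[-0.5,-4.2,0],8.5]]}}

```text
clock: 6.25
position: [0.5019, 0.0017, 0.1882]
orientation: [1.376, 1.092, -1.376]
force: [1.2, -0.7, 1.8]
grip_width: 0.0849
```

Request:
{"name": "arm_command", "arguments": {"commands": [[[0,0,0],[-0.4,-3.5,0],8.5],[[0,0,0],[0,0,-2],7.5],[[0,0,0],[0,0,-2],7],[[0,0,0],[0,0,-2],6.5],[[0,0,0],[0,0,0],6]]}}

```text
clock: 6.75
position: [0.4963, -0.0314, 0.1261]
orientation: [1.372, 1.095, -1.381]
force: [-1.3, 0.1, 1.2]
grip_width: 0.0599
```

```bash
python3 - <<'E'
from h import *
s=sense();print(s["position"],car(s["position"]),s["clock"],s["force"],s["grip_width"])
E
```

```text
[ 0.49625254 -0.03140068  0.12614814] [ -1.2  60.6 126.1] 6.75 [-1.34388658  0.07091973  1.21571599] 0.05991561918343017
```

Request:
{"name": "arm_command", "arguments": {"commands": [[[0,0,0],[0.1,-0.25,-1.5],6],[[0,0,0],[0,0,-1.5],6],[[0,0,0],[0,0,-1.1],6],[[0,0,0],[0,0,0],4.5],[[0,0,0],[0,0,0],2.6]], "force": 30}}

```text
clock: 7.25
position: [0.5003, -0.0325, 0.0876]
orientation: [1.374, 1.093, -1.373]
force: [0.3, 0.2, -0.1]
grip_width: 0.0317
```

Request:
{"name": "arm_command", "arguments": {"commands": [[[0,0,0],[0,0,0],2.6],[[0,0,0],[0,0,0],2.6],[[0,0,0],[0,0,0],2.6]]}}

```text
clock: 7.55
position: [0.4992, -0.0321, 0.0878]
orientation: [1.373, 1.096, -1.374]
force: [-5.1, -0.2, 5.8]
grip_width: 0.0268
```

```bash
python3 - <<'E'
from h import *
b=grab("side","s5.png")[:,:,::-1]
cv2.imwrite('pics/c6.png',cv2.resize(b[120:240,200:320],(480,480)))
s=sense();print(s["position"],car(s["position"]),s["clock"],s["force"],s["grip_width"])
E
```

```text
[ 0.49919945 -0.03209288  0.08783169] [ 1.8 60.6 87.8] 7.6 [-4.45725972  0.26093148  6.57018664] 0.027174316567392887
```

View pics/c6.png

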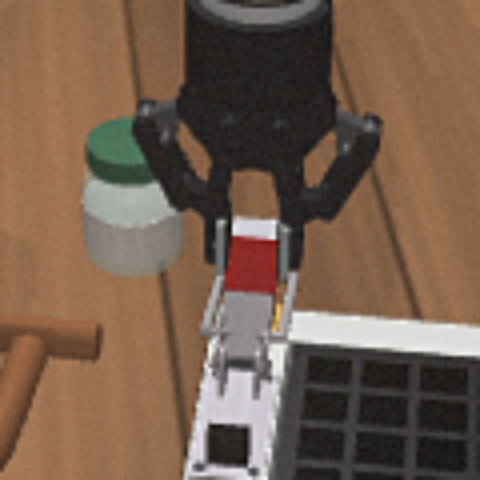

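Request:
{"name": "arm_command", "arguments": {"commands": [[[0,0,0],[-0.18,-0.77,1.16],2.6],[[0,0,0],[-0.23,-0.98,0.97],2.6],[[0,0,0],[-0.26,-1.15,0.74],2.6],[[0,0,0],[0,0,0],2.6]]}}

```text
clock: 8.0
position: [0.4924, -0.062, 0.1172]
orientation: [1.376, 1.095, -1.374]
force: [-3.8, 3.2, 2.0]
grip_width: 0.0266
```

Request:
{"name": "arm_command", "arguments": {"commands": [[[0,0,0],[-0.29,-1.29,0.48],2.6],[[0,0,0],[-0.31,-1.36,0.2],2.6],[[0,0,0],[-0.31,-1.36,-0.1],2.6],[[0,0,0],[0,0,0],2.6]]}}

```text
clock: 8.4
position: [0.4829, -0.1037, 0.1228]
orientation: [1.375, 1.093, -1.376]
force: [-5.2, 0.8, 5.0]
grip_width: 0.0262
```

```bash
python3 - <<'E'
from h import *
b=grab("side","s6.png")[:,:,::-1];a=grab("top","t6.png")[:,:,::-1]
cv2.imwrite('pics/c7.png',np.hstack([cv2.resize(b[120:240,200:300],(375,450)),cv2.resize(a[145:190,225:295],(420,450))]))
s=sense();print(s["position"],car(s["position"]),s["clock"],s["force"],s["grip_width"])
E
```

```text
[ 0.48306633 -0.10326208  0.12278134] [  2.  -12.4 122.8] 8.5 [-5.17802617  0.14804824  5.95341709] 0.026574435658880714
```

View pics/c7.png

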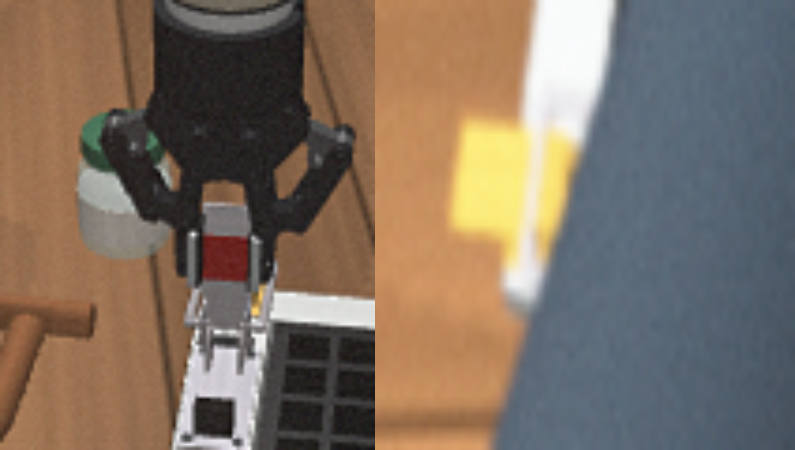

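Request:
{"name": "arm_command", "arguments": {"commands": [[[0,0,0],[-0.29,-1.29,-0.39],2.6],[[0,0,0],[-0.27,-1.18,-0.67],2.6],[[0,0,0],[0,0,0],2.6]], "force": 40}}

```text
clock: 8.8
position: [0.4787, -0.129, 0.1118]
orientation: [1.376, 1.089, -1.375]
force: [-0.4, 0.4, -0.5]
grip_width: 0.0262
```

Request:
{"name": "arm_command", "arguments": {"commands": [[[0,0,0],[-0.24,-1.03,-0.9],2.6],[[0,0,0],[-0.19,-0.81,-1.09],2.6],[[0,0,0],[0,0,0],2.6]]}}

```text
clock: 9.1
position: [0.4741, -0.1456, 0.091]
orientation: [1.374, 1.092, -1.375]
force: [0.3, -0.1, -0.6]
grip_width: 0.026
```

```bash
python3 - <<'E'
from h import *
b=grab("side","s7.png")[:,:,::-1];a=grab("top","t7.png")[:,:,::-1]
cv2.imwrite('pics/c8.png',np.hstack([cv2.resize(b[120:240,200:300],(375,450)),cv2.resize(a[145:190,225:295],(420,450))]))
s=sense();print(s["position"],car(s["position"]),s["clock"],s["force"],s["grip_width"])
E
```

```text
[ 0.47500454 -0.14447549  0.09170585] [  3.3 -54.4  91.7] 9.2 [-0.0587545  -0.87066358  0.24929724] 0.026012559534035817
```

View pics/c8.png

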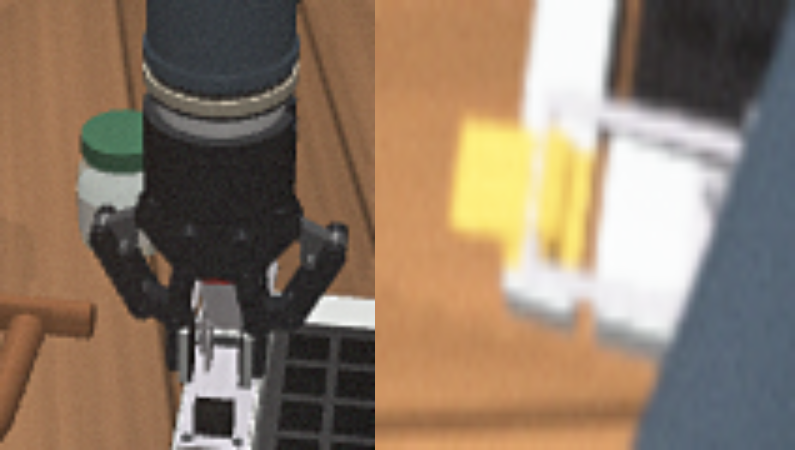

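Request:
{"name": "arm_command", "arguments": {"commands": [[[0,0,0],[0,0,4],2.6],[[0,0,0],[0,0,4.5],2.6],[[0,0,0],[0,0,4.5],1],[[0,0,0],[1,4.5,0],0],[[0,0,0],[1,4.5,0],0]]}}

```text
clock: 9.7
position: [0.496, -0.0539, 0.2242]
orientation: [1.38, 1.089, -1.37]
force: [0.5, 0.7, -0.4]
grip_width: -0.0002
```

Request:
{"name": "arm_command", "arguments": {"commands": [[[0,0,0],[1,4.5,0],0],[[0,0,0],[1,4.5,0],0],[[0,0,0],[1,4.5,0],0],[[0,0,0],[0,4.5,0],0],[[0,0,0],[0,0,0],0]]}}

```text
clock: 10.2
position: [0.5241, 0.1346, 0.2216]
orientation: [1.367, 1.103, -1.362]
force: [0.0, 0.3, -1.1]
grip_width: 0.0001
```

```bash
python3 - <<'E'
from h import *
g=grab("side","s8.png");f=grab("top","t8.png")
s=sense();print(s["position"],car(s["position"]),s["clock"],s["force"],s["grip_width"])
for box in((145,190,235,300),):
  a=red("top",box,f);b=red("side",(140,225,240,300),g);p,e=tri(a[0],b[0]);print(a,b,car(p),e)
# lever tip in the side view: predicted for several theta
for th in(1.0,1.2,1.4,1.6):
    for r in(61,):
        y=-r*np.cos(th)+5*np.sin(th);z=70+r*np.sin(th)+5*np.cos(th);w=o0+Y*y/1000;P=[*w,z/1000];print(th,y.round(),z.round(),proj("top",P).round(1),proj("side",P).round(1))
E
```

```text
[0.52435996 0.12745506 0.22162487] [ -9.2 221.7 221.6] 10.3 [-0.0289207  -1.67090481 -0.91010821] -0.00023717242212387162
((284.6666666666667, 169.66666666666666), 3.0) ((259.92413793103447, 189.60689655172413), 145.0) [ -5.1  -0.4 125.3] 0.010917533512147
1.0 -29.0 124.0 [297.4 167.6] [258.2 199.2]
1.2 -17.0 129.0 [292.6 166.2] [258.9 194. ]
1.4 -5.0 131.0 [287.4 165. ] [259.6 189.6]
1.6 7.0 131.0 [282.  163.9] [260.2 186.2]
```

Request:
{"name": "arm_command", "arguments": {"commands": [[[0,0,0],[-0.7,-3.8,0],0],[[0,0,0],[-0.7,-3.8,0],0],[[0,0,0],[-0.7,-3.8,0],0],[[0,0,0],[-0.7,-3.8,0],0],[[0,0,0],[-0.6,-3.5,0],0]]}}

```text
clock: 10.8
position: [0.4894, -0.0648, 0.2218]
orientation: [1.377, 1.091, -1.375]
force: [0.5, -0.2, 0.5]
grip_width: 0.0002
```

Request:
{"name": "arm_command", "arguments": {"commands": [[[0,0,0],[0,0,-2.5],0],[[0,0,0],[0,0,-2.8],0],[[0,0,0],[0,0,-2.8],0],[[0,0,0],[0,0,0],0]]}}

```text
clock: 11.2
position: [0.4874, -0.0626, 0.1379]
orientation: [1.371, 1.096, -1.381]
force: [-0.4, -0.7, -0.5]
grip_width: -0.0
```

```bash
python3 - <<'E'
from h import *
s=sense();print(s["position"],car(s["position"]),s["clock"],s["force"],s["grip_width"])
E
```

```text
[ 0.48740936 -0.06255381  0.13786353] [ -2.9  28.2 137.9] 11.2 [-0.43245355 -0.68660438 -0.45407103] -3.555442044690743e-05
```

Request:
{"name": "arm_command", "arguments": {"commands": [[[0,0,0],[-0.17,-2.1,0],0],[[0,0,0],[-0.31,-1.37,-0.2],0],[[0,0,0],[-0.29,-1.29,-0.5],0],[[0,0,0],[0,0,0],0]]}}

```text
clock: 11.6
position: [0.4826, -0.1115, 0.1345]
orientation: [1.377, 1.09, -1.375]
force: [0.1, 0.1, -0.2]
grip_width: 0.0003
```

```bash
python3 - <<'E'
from h import *
g=grab("side","s9.png");f=grab("top","t9.png")
s=sense();print(s["position"],car(s["position"]),s["clock"],s["force"])
print(red("side",(140,235,240,300),g))
for th in(.6,.8,.9,1.0,1.1,1.2,1.3):
    r=61;y=-r*np.cos(th)+5*np.sin(th);z=70+r*np.sin(th)+5*np.cos(th);w=o0+Y*y/1000;P=[*w,z/1000];print(th,proj("side",P).round(1))
E
```

```text
[ 0.48316498 -0.10925916  0.1342692 ] [  3.4 -18.3 134.3] 11.7 [ 0.01289272 -0.45891537 -0.50142643]
((258.7391304347826, 199.17391304347825), 69.0)
0.6 [257.1 210.9]
0.8 [257.6 204.9]
0.9 [257.9 202. ]
1.0 [258.2 199.2]
1.1 [258.6 196.5]
1.2 [258.9 194. ]
1.3 [259.2 191.7]
```

Request:
{"name": "arm_command", "arguments": {"commands": [[[0,0,0],[-0.5,-1.3,-0.85],0],[[0,0,0],[-0.22,-0.98,-0.98],0],[[0,0,0],[-0.18,-0.78,-1.13],0],[[0,0,0],[0,0,0],0]]}}

```text
clock: 12.1
position: [0.4735, -0.1396, 0.1034]
orientation: [1.374, 1.094, -1.374]
force: [-0.3, 0.4, 0.5]
grip_width: -0.0004
```

```bash
python3 - <<'E'
from h import *
g=grab("side","s10.png");f=grab("top","t10.png")
s=sense();print(s["position"],car(s["position"]),s["clock"],s["force"])
print(red("side",(140,260,240,300),g))
for th in(.0,.2,.3,.4,.5,.6,.8):
    r=61;y=-r*np.cos(th)+5*np.sin(th);z=70+r*np.sin(th)+5*np.cos(th);w=o0+Y*y/1000;P=[*w,z/1000];print(th,proj("side",P).round(1))
E
```

```text
[ 0.47404009 -0.1387962   0.10391893] [  1.1 -49.1 103.9] 12.2 [ 0.09391498  0.43842759 -0.60191101]
((257.9677419354839, 215.29032258064518), 31.0)
0.0 [256.1 227.7]
0.2 [256.3 222.6]
0.3 [256.5 219.8]
0.4 [256.6 216.9]
0.5 [256.8 213.9]
0.6 [257.1 210.9]
0.8 [257.6 204.9]
```

```bash
python3 - <<'E'
from h import *
for n in("t6","t7","t8","t10"):
    im=cv2.imread(f'pics/{n}.png'); h=cv2.cvtColor(im,cv2.COLOR_BGR2HSV)
    print(n)
    for r in range(156,182,2):
        print(r,''.join('Y' if 20<=p[0]<=36 and p[1]>110 and p[2]>100 else 'W' if p[1]<45 and p[2]>185 else 'g' if p[1]<60 else '.' for p in h[r,236:300]))
E
```

```text
t6
156 .............gWWWWWWWWWWWgg...g.g..g....g.......g..g....g....g..
158 ...YYYYYYYYYYY.WWg...WWWggg..g..g...g.g.........................
160 ...YYYYYYYYYYY.WW.YYYY.gg.ggg.g....gg.......g.........g.........
162 ..YYYYYYYYYYYY.WgYYYYYggg..g..g............g......g...........g.
164 ..YYYYYYYYYYY.gW.YYYYgg...g....gg..g.....g...g.g......g.........
166 ..YYYYYYYYYYY.WW.YYY.g.......gg.....g.........g.................
168 ........YYYYYgWgYYYgg.g.g......g..........gg......g..g....g.....
170 ...........Y.WWW..gg...gg.......g...g.g..ggg.g..................
172 ..........gWWWWWWgggg...g......g.......g...................g.g..
174 ...........gWWWWgg..g...gggg.g......g.....g.....................
176 .............gggggggg.g.g..gg.g...g..............g..............
178 ..............gg.gggg.gg....g..g........g...g.............g.....
180 .............ggg.gggg..gg..g..............g...........g......g..
t7
156 ..............WWWWWWWWWWWWWWWWWWWWWggggggggggggggggggg..........
158 ...YYYYYYYYYYY.gWg...WWWWWgggWWWWWWWWWWWWWWWWWWWggggg.g.........
160 ...YYYYYYYYYYY..g.YYYYY.....WWWWWWWWWWWWWggggggWWgg.g..
[... 1800 characters left out ...]
..........
162 .....YYYYYYYYYYYYYYYYYYYYYYWWWWWWWWWWWWWWWWWWWWgg......g........
164 ....YYYYYYYYYYYYYYYYYYYYYY.WWWWWWWWWWWWWWWWWggggg...............
166 ....YYYYYYYYYYYYYYYYYYYYYY.WWWWWWWWWWWWWWWWWgg.....gg...........
168 .....YYYYYYYYYYYY..YYYYYYYWWWWWWWWWWWWWWWWWWg.....g.............
170 .............YYY.WWW..YYY.WWWWWWWWWWWWWWWWWg...........g........
172 .............WWggWWWWWW.gWWWWWWWWWWWWWWWWgggg.g..........gg.....
174 ............gWWWWWWWWWWWWWWWWWWWWWWWWWWWgg...g..........g.......
176 ..............ggggggggggggWWWWWWWWWWWWWgg.g.gg..g.g.............
178 ..........................ggggggggggggg.g.gggg........g........g
180 ................................ggggggg..g....g.................
```

Request:
{"name": "arm_command", "arguments": {"commands": [[[0,0,0],[-0.13,-0.59,-1.2],0],[[0,0,0],[-0.07,-0.3,-1.2],0],[[0,0,0],[0,0,-0.3],0],[[0,0,0],[0,0,0],0]]}}

```text
clock: 12.6
position: [0.472, -0.1486, 0.0777]
orientation: [1.375, 1.095, -1.373]
force: [-5.0, 2.1, 20.9]
grip_width: 0.0001
```

```bash
python3 - <<'E'
from h import *
s=sense();print(s["position"],car(s["position"]),s["clock"],s["force"])
E
```

```text
[ 0.47197608 -0.14860858  0.07772407] [  1.3 -59.1  77.7] 12.6 [-4.95953759  2.14508146 20.93292596]
```

Request:
{"name": "arm_command", "arguments": {"commands": [[[0,0,0],[0,0,1.5],0],[[0,0,0],[0,0,4],0],[[0,0,0],[0.5,4.5,4],0],[[0,0,0],[0.8,4.5,3],0],[[0,0,0],[0.8,4.5,0],0]]}}

```text
clock: 13.1
position: [0.4934, -0.0246, 0.195]
orientation: [1.38, 1.089, -1.369]
force: [1.1, -0.6, 0.5]
grip_width: -0.0001
```

Request:
{"name": "arm_command", "arguments": {"commands": [[[0,0,0],[0.5,4.5,0],0],[[0,0,0],[0.5,4.5,0],0],[[0,0,0],[0,4.5,0],0],[[0,0,0],[0,4.5,0],0],[[0,0,0],[0,0,0],0]]}}

```text
clock: 13.6
position: [0.5, 0.1627, 0.1907]
orientation: [1.366, 1.103, -1.365]
force: [-0.7, 0.1, 0.3]
grip_width: 0.0001
```

```bash
python3 - <<'E'
from h import *
g=grab("side","s11.png");f=grab("top","t11.png")
s=sense();print(s["position"],s["clock"],s["force"])
a=red("top",(150,200,260,325),f);b=red("side",(180,260,240,300),g);p,e=tri(a[0],b[0]);print(a,b,car(p),e)
w=o0-Y*.061;print(proj("top",[*w,.078]),proj("side",[*w,.078]))
h=cv2.cvtColor(f,cv2.COLOR_RGB2HSV)
for r in range(156,182,2):
    print(r,''.join('Y' if 20<=p[0]<=36 and p[1]>110 and p[2]>100 else 'W' if p[1]<45 and p[2]>185 else 'g' if p[1]<60 else '.' for p in h[r,236:300]))
b,a=g[:,:,::-1],f[:,:,::-1]
cv2.imwrite('pics/c9.png',np.vstack([cv2.resize(a[140:200,230:330],(500,300)),cv2.resize(b[175:235,230:330],(500,300))]))
E
```

```text
[0.50053199 0.15595194 0.19086554] 13.7 [-0.55768934 -0.7696333   0.00950746]
((308.67175572519085, 173.3969465648855), 131.0) ((256.6617647058824, 226.11029411764707), 136.0) [  0.9 -59.6  78.2] 5.0757339947791165e-05
[309.1850465  173.90639563] [256.16088476 226.6127477 ]
156 ...............WWWWWWWWWWWWWWWWWgggggggggggggggggggggggggggggggg
158 .....YYYYYYYYYY.gWWg..gWWWWWWWWWWWWWWWWWWggggggggggggggggggggggg
160 .....YYYYYYYYYYYYYYYYYYY...gWWWWWWWWWWWWWWWWWWWWWWWggggggggggggg
162 .....YYYYYYYYYYYYYYYYYYYYYYWWWWWWWWWWWWWWWWWWWWWWWWWWWWWWggggggg
164 ....YYYYYYYY.YYYYYYYYYYYYY.WWWWWWWWWWWWWWWWWgWWWWWWWWWWWWWWggggg
166 ....YYYYYYYYYYYYYYYYYYYYYY.WWWWWWWWWWWWWWWWWWWggggWWWWWWWWWWWWWW
168 .....YYYYYYYYYYYY...YYYYY.WWWWWWWWWWWWWWWWWWWWWggWWWWWWWWWWWWWWW
170 .............YYY.WWW..YYY.WWWWWWWWWWWWWWWWWWWWWggWWWWWWWWWWWWWWW
172 .............WWWWWWWWWW.gWWWWWWWWWWWWWWWWWWWWWWWWWWWWWWWWWWWWWWW
174 ............gWWWWWWWWWWWWWWWWWWWWWWWWWWWWWWWWWWWWWWWWWWWWWWWWWWW
176 ..............ggggggggggWWWWWWWWWWWWWWWWWWWWWWWWWWWWWWWWWWWWWWWW
178 ..........................ggggggggggWWWWWWWWWWWWWWWWWWWWWWWWWWWW
180 ................................ggggggggggggggWWWWWWWWWWWWWWWWWW
```

View pics/c9.png

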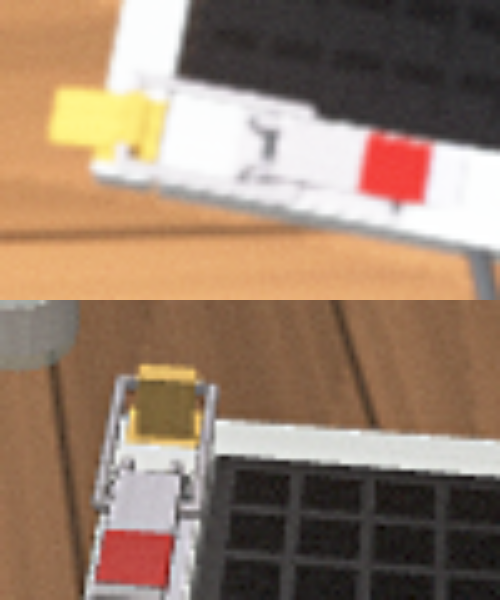

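```bash
python3 - <<'E'
from h import *
a=cv2.imread('pics/t0.png',0).astype(int);b=cv2.imread('pics/t11.png',0).astype(int)
for n,(r0,r1,c0,c1) in dict(jar=(175,210,180,218),dibber=(198,240,228,298),pot=(216,258,340,384)).items(): print(n,np.abs(a-b)[r0:r1,c0:c1].mean().round(2),np.abs(a-b)[r0:r1,c0:c1].max())
print(red("side",(180,260,240,300),grab("side","s12.png")), sense()["clock"])
env.sign_off()
E
```

```text
jar 19.61 29
dibber 19.72 29
pot 18.94 29
((256.6617647058824, 226.11029411764707), 136.0) 13.75
the job is handed in; nothing more can be done
```

The latch is fastened. The loop is hooked behind the keeper, and the lever lies down and stays there with the robot clear. I handed in at about 13.8 s on the clock.

- **How it went:** I gripped the wire loop by its arms, swung it over the keeper and let it drop onto the tongue. I then gripped the lever and raised it. It slipped out of the jaws just past upright, at about 1.4 rad. I pushed it the rest of the way with the shut fingertips, until it met its stop with about 21 N, and backed off.
- **Lever:** After I backed off, the red sleeve measured 78.2 mm high and in line with the pivot, against 78 mm expected. In a further picture about 0.1 s later it had not moved.
- **Hook:** The crossbar is hidden under the keeper's lip with the arms straight beside it.
- **Gate:** The pictures show the tongue about 2 px, roughly 5 mm, nearer the trays than at the start, and the gap between rail and gate is gone. I did not measure the gate's 67 mm position directly.
- **Force that disagreed:** I read almost no force while pushing the lever from about 1.0 to 0.45 rad, though about 4 N was expected. The pictures still showed the gate being drawn in.
- **Pot, jar and dibber:** I did not touch them. My before/after image check was muddied by an overall brightness change of about 19 grey levels. The largest difference was 29, with nothing to suggest they moved.

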